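Clear the spray can out of the caddy and hold the caddy up level

ROBOT

A 6-joint arm with a two-finger parallel gripper is mounted at the origin on a cart in front of the work surface, level with it; the furniture and walls round the work are solid. World frame = base frame: x ahead of the robot, y to its left, z up, the work surface at z = 0. Lengths are in mm, angles in rad, forces in N, time in s.
With the tool pointing down it reaches from about 375 to 925 mm from the base axis. Payload 5.7 kg.
Tool frame: the origin (TCP) lies on the centre line of the jaws, within the pads' length; the fingertips stand 17 mm ahead of it and the grasp point (between the pads) lies 2 mm behind it (r.nose_length is the distance from the TCP to the fingertips, in mm); z points along the fingers, y is the direction in which the jaws open and shut (so a half turn about z gives the same grasp; the last joint's range is limited). The gripper opens to 85 mm and grips with 20 to 120 N. Pads are 22 mm wide; open, the fingers measure 114 mm over their backs; the gripper's body (76 mm by 85 mm) begins 54 mm behind the grasp point. The pads swing forward as they close: fully open they stand 13 mm farther back than shut.
Start: joints at [0.986, 0.359, 1.51, -0, 1.272, -0.115], TCP at [271.614, 534.969, 248.267] pointing down, gripper open.
Joint ranges: [-2.97, 2.97], [-1.01, 2.36], [0.21, 2.38], [-0.96, 4.11], [0.2, 2.71], [-2.98, 2.98]. Speed limits (rad/s): [2.39, 2.39, 3.14, 3.14, 3.14, 3.14].

INTERFACE

Orientations are given as a unit quaternion [x, y, z, w].
In Python, from plant import observe, optics, r gives the robot as it stands.
- The arm moves only by the tool move_arm, never from a script. Its arguments are lists of equal length, an entry for each row: "translation": the shift along the world's x, y, z in units of 50 mm (1.0 is 50 mm), a list of three; "twist": the turn, a rotation vector about the world's x, y, z in units of 5 degrees (1.0 is 5 degrees), a list of three; "hand": the closure in counts, from 0 (fully open) to 255 (shut). In form: {"translation": [[dx, dy, dz], ...], "twist": [[ax, ay, az], ...], "hand": [hand, ...]}. A call has 1 to 8 rows; each row shifts and turns the commanded pose from where the row before left it; what a row does not reach is not made up. A row lasts 1/10 s, in which the tool goes at most 50 mm and 8.59 degrees, less where a joint would pass 70% of its speed; a pose out of reach is approached as far as the arm can. A call is refused whole if a number of a shift passes 1 or a number of a turn 1, either way. A call with a gripper value outside its range is refused whole. The fingers move at their own pace and stop on an object; the grip force is fixed at half the most. Time passes only in rows, so rows that do not move let the fingers close. It gives the time, the measured TCP pose, the force and the opening at its end, in the units of the state.
- observe(): the state, without advancing time (a new reading comes with each control period).
- optics.snapshot(name): name is "side" or "top"; returns the picture (400x640x3 uint8, red, green, blue); there is no depth.
- optics.calibration(name): a dict with "K" (3x3 intrinsics, pixels), "dist_coeffs" ([k1, k2, p1, p2, k3] as OpenCV has them; the pictures are not rectified), "camera_from_world" (4x4, takes a point from world to camera coordinates). Camera axes: x right, y down, z forward; pixel columns grow to the right and rows downward; lengths in mm; the calibration is good to about 2 mm. A picture is of the moment at which its call begins. calibration takes no time and is no camera call.
- r.sign_off(): hands the job in, once; it reports no verdict.
The state is a dict: "t": time; "joints": joint angles; "joint_vel": joint speeds; "effort": joint torques, N m; "tcp_pos": TCP position; "tcp_rot": TCP orientation; "ft_force": force on the tool from outside, world axes, zero at the start; "torque": the same for the moment, N m; "grip_width": finger opening in mm.
Only numpy, scipy, OpenCV 4.12 (cv2) and the standard library are available. Lean on these libraries where they do the work, as an engineer would, in place of code of your own. Each camera call takes 0.05 s, during which the arm holds its last target.

TASK

The tall spray can in the plywood caddy is in the way of the hand: take it out and stand it upright on the open bench beside the caddy. Then take the caddy by its wooden carrying bar, with the die head and the brass nipple still in it, lift it straight up about ten centimetres off the bench and keep it level and steady in the air, carried by the gripper alone; finish while holding it, do not set it down. Keep the caddy level all the while, do not knock the can over, and leave the tin and the screwdrivers alone.

Things in the scene. Friction and masses are not known exactly. Their poses are not given: they have to be found in the camera images.
- caddy_bar (a point): Centre of the caddy's carrying bar, 97 mm above the bench; x across the bar, y along it, z up. The bar is 22 mm thick (x), 26 mm high (z 84 to 110 mm), free for 188 mm between the end panels (118 mm high). Loaded with the two pieces, the caddy balances about 17 mm from the middle of the bar, towards the die head.
- spray_mid (a point): Middle of the loose spray can, 112.5 mm above its underside; z is its axis. Upright cylinder 59 mm in diameter, 225 mm tall, about 0.24 kg; the green cap, about 57 mm in diameter, is its top 45 mm. It stands on the floor of the caddy's near bay, anywhere along it, about 5 mm from the bar, so that no finger fits between.
- spray: the same spray can; origin at the centre of its underside
- die_mid (a point): Centre of the grey steel die head (upright drum 52 mm in diameter, 49 mm tall, about 0.42 kg, the heavy piece), loose in one of the two far bays
- nipple_mid (a point): Centre of the upright brass hex nipple (32 x 36 mm, 38 mm tall, about 0.1 kg), loose in the other far bay
- caddy: The loose plywood caddy (about 0.36 kg), an open tray 160 (x) x 200 (y) mm, walls 41 mm high, inner floor 11 mm above its underside, a 41 mm divider below the bar. Near half (-x): one bay 71 mm wide with the can; far half (+x): two bays at y = +47 and -47 mm. Origin at the centre of its underside, axes as for the bar.
- tin: Flat silvery tin with green stripes, 63 mm in diameter and 32 mm high, standing on the right of the bench; leave alone. Origin at the centre of its underside
- driver: Flat screwdriver with yellow handle, 26 x 189 x 33 mm, lying on the bench right of the vice; leave alone. Origin below its middle, long side along y. (Also fixed: the black case on the left of the bench, y above 0.13 m, walls 0.11 m high, its open lid standing about 0.4 m high at x over 0.63 m; drawer cabinet and shelf beyond x = 0.8 m.)
- red_driver: Cross screwdriver with red handle, 29 x 209 x 36 mm, lying beside the black case on the left; leave alone. Origin below its middle, long side along y. The bench between it and the vice, x 0.42 to 0.5, y -0.02 to 0.04 m, is open for the can. (The vice, 182 mm high, spans x 0.36 to 0.57, y -0.24 to -0.06 m; the caddy stands behind it.)
Not all that is in view belongs to the job. Leave any blue or turquoise look-alike of the part that bears die_mid alone.

How it is judged:
By the outcome, as a careful person would: the job done as asked, in the order asked, and still so for the second after the job is handed in, while the arm keeps its last pose, push and grip.
It also fails if it takes over 58 s, if anything falls off the work surface, if the arm or the gripper's body presses on something with over 40 N, if the wrist force passes 120 N, or if a joint passes its speed limit or range.

## Working session

There is one attempt and no reset: what is moved stays moved. The work goes in short steps, Python scripts to look and compute and a tool call to move; the robot and the scene stay as the last step left them, time stands still between calls to the robot, and variables do not carry over. Pictures are saved under pics/ and viewed, and the job is handed in when it is done.

Besides the shell and the picture viewer there is one more tool, called after "Call:" by a JSON object that holds its "fn" and its "kwargs". move_arm: Moves the arm, as the interface text tells. Its arguments: {"type":"object","properties":{"translation":{"type":"array","items":{"type":"array","items":{"type":"number"}}},"twist":{"type":"array","items":{"type":"array","items":{"type":"number"}}},"hand":{"type":"array","items":{"type":"number"}}},"required":["translation","twist","hand"]}

```bash
ls; mkdir -p pics
python3 - <<'E'
from plant import observe, optics, r
import cv2, numpy as np
print(observe())
for n in ("side","top"):
    cv2.imwrite(f"pics/{n}0.png",cv2.cvtColor(optics.snapshot(n),cv2.COLOR_RGB2BGR)); c=optics.calibration(n); print(n,c)
E
```

```text
pics
{'t': 0.0, 'joints': array([ 9.85912213e-01,  3.59508069e-01,  1.51140932e+00, -3.20954212e-05,
        1.27252158e+00, -1.15136717e-01]), 'joint_vel': array([ 0.00026083,  0.00112276, -0.00090121, -0.0007599 ,  0.00034979,
       -0.0016018 ]), 'effort': array([ 1.67802493e-03, -5.27625811e+01, -2.78615624e+01, -1.67589646e-04,
        1.32632931e-02, -1.03678755e-05]), 'tcp_pos': array([271.27547554, 534.4513883 , 247.46054013]), 'tcp_rot': array([ 2.32715454e-01,  9.72544428e-01, -8.72443923e-04, -3.02152657e-04]), 'ft_force': array([-0.41166465,  0.18682976, -0.10403613]), 'torque': array([-0.00035648,  0.00272161, -0.01977334]), 'grip_width': 85.11675706418725}
side {'K': array([[513.55944982,   0.        , 317.90102367],
       [  0.        , 513.55944982, 189.73118469],
       [  0.        ,   0.        ,   1.        ]]), 'dist_coeffs': array([-0.10976867,  0.        ,  0.        ,  0.        ,  0.        ]), 'camera_from_world': array([[-7.29101095e-01,  6.84405952e-01, -2.94711842e-04,
         5.15424366e+02],
       [ 5.82069997e-01,  6.19855466e-01, -5.26282928e-01,
        -1.94060408e+02],
       [-3.60008489e-01, -3.83885002e-01, -8.50309469e-01,
         1.29380643e+03],
       [ 0.00000000e+00,  0.00000000e+00,  0.00000000e+00,
         1.00000000e+00]])}
top {'K': array([[454.3089188 ,   0.        , 321.22323445],
       [  0.        , 454.3089188 , 200.51648391],
       [  0.        ,   0.        ,   1.        ]]), 'dist_coeffs': array([-0.02223103,  0.        ,  0.        ,  0.        ,  0.        ]), 'camera_from_world': array([[ 2.53090606e-02, -9.99426307e-01,  2.25057222e-02,
        -1.56328874e+02],
       [-9.98673425e-01, -2.62870347e-02, -4.42761967e-02,
         5.84955446e+02],
       [ 4.48424045e-02, -2.13552777e-02, -9.98765794e-01,
         1.08928556e+03],
       [ 0.00000000e+00,  0.00000000e+00,  0.00000000e+00,
         1.00000000e+00]])}
```

View pics/side0.png

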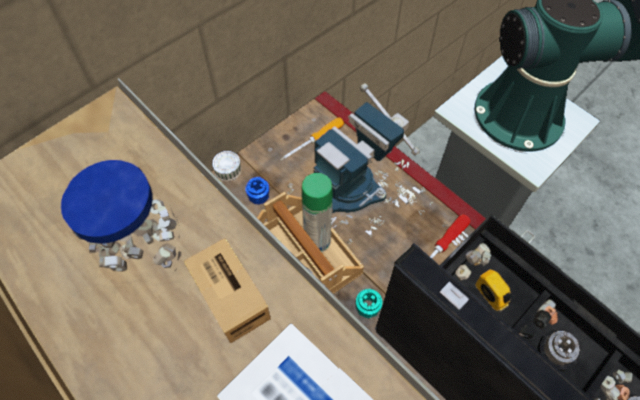

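View pics/top0.png

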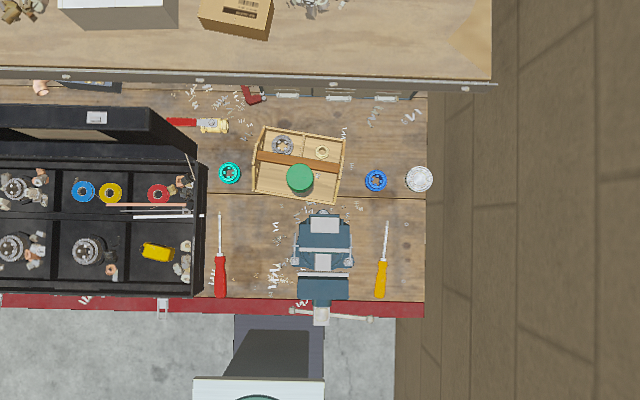

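```bash
cat > h.py <<'E'
from plant import observe, optics, r
import cv2, numpy as np
def ray(n,px):
    c=optics.calibration(n); M=c["camera_from_world"]
    u=cv2.undistortPoints(np.array(px,float).reshape(-1,1,2),c["K"],c["dist_coeffs"]).reshape(-1,2)
    d=np.c_[u,np.ones(len(u))]@M[:3,:3]; o=-M[:3,:3].T@M[:3,3]
    return o,d
def plane(n,px,z):
    o,d=ray(n,px); return o+d*((z-o[2])/d[:,2])[:,None]
def proj(n,P):
    c=optics.calibration(n); M=c["camera_from_world"]
    return cv2.projectPoints(np.array(P,float).reshape(-1,3),cv2.Rodrigues(M[:3,:3])[0],M[:3,3],c["K"],c["dist_coeffs"])[0].reshape(-1,2)
def two(p,q):
    o1,d1=ray("top",[p]);o2,d2=ray("side",[q]);d1=d1[0];d2=d2[0]
    s=np.linalg.lstsq(np.c_[d1,-d2],o2-o1,rcond=None)[0]
    a=o1+s[0]*d1;b=o2+s[1]*d2
    return (a+b)/2,np.linalg.norm(a-b)
def snap(n,f):
    im=cv2.cvtColor(optics.snapshot(n),cv2.COLOR_RGB2BGR); cv2.imwrite("pics/"+f+".png",im); return im
def crop(im,x0,y0,x1,y1,k,f):
    cv2.imwrite("pics/"+f+".png",cv2.resize(im[y0:y1,x0:x1],None,fx=k,fy=k,interpolation=cv2.INTER_CUBIC))
def blobs(im,lo,hi,amin=20):
    m=cv2.inRange(cv2.cvtColor(im,cv2.COLOR_BGR2HSV),np.array(lo),np.array(hi))
    n,l,s,c=cv2.connectedComponentsWithStats(m)
    return [(c[i].round(1),s[i]) for i in range(1,n) if s[i][4]>amin],l
E
python3 - <<'E'
from h import *
t=cv2.imread("pics/top0.png");s=cv2.imread("pics/side0.png")
crop(t,220,110,370,220,5,"tc0");crop(s,240,160,380,300,4,"sc0")
for n,i in(("top",t),("side",s)):
    print(n,blobs(i,(55,80,40),(82,255,255))[0])
    print("bar",blobs(i,(5,120,60),(15,255,200),60)[0])
E
```

```text
top [(array([299.4, 177.6]), array([286, 164,  27,  29, 621], dtype=int32))]
bar [(array([266.3, 155.5]), array([256, 152,  24,   8,  73], dtype=int32)), (array([287.9, 161.9]), array([256, 157,  55,  10, 105], dtype=int32))]
side [(array([317. , 191.6]), array([ 302,  172,   31,   39, 1013], dtype=int32))]
bar [(array([301.3, 236.3]), array([ 270,  199,   64,   77, 1149], dtype=int32))]
```

View pics/tc0.png

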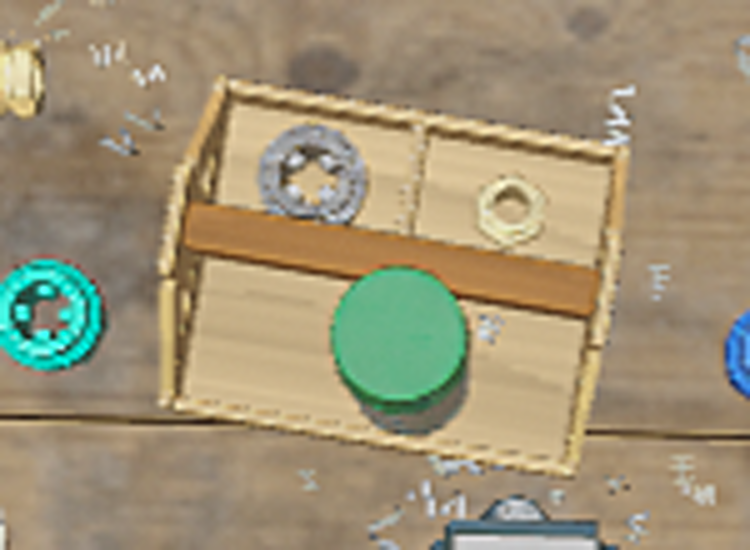

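View pics/sc0.png

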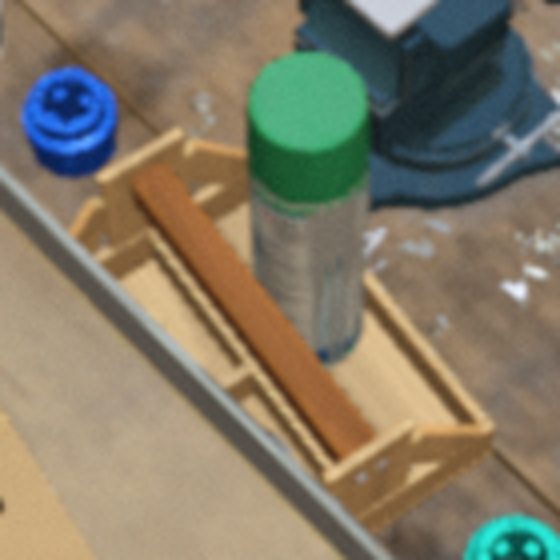

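The pictures show:
- **Spray can:** green cap at top (299,178) and side (317,192). It is the only candidate.
- **Bar:** from top (257,155) to (339,168), free of clutter.
- **Die head:** the grey one in the caddy at (282,145). The turquoise one at (229,173) and the blue one at (376,181) are the look-alikes.
- **Nipple:** (321,152). The brass piece at (213,126) on the bench is not ours.
- **Tin:** (419,179).

The crop confirms these choices.

Run:
```python
from h import *
f=lambda x,y:(x/5+220-.4,y/5+110-.4)
print("cap top", plane("top",[f(400,335)],236)) # top disc
g=lambda x,y:(x/4+240-.4,y/4+160-.4)
print("cap side", plane("side",[g(308,102)],236), two(f(400,335),g(308,102)))
A=[f(188,227),f(597,292)]
P=plane("top",A,110);print("bar",P,P.mean(0),np.linalg.norm(P[1]-P[0])); d=P[1]-P[0];print("ang",np.degrees(np.arctan2(-d[0],-d[1])))
B=[g(360,445),g(150,178)]
Q=plane("side",B,110);print("bar side",Q,Q.mean(0),np.linalg.norm(Q[1]-Q[0])); d=Q[0]-Q[1];print(d)
print("corner walls", plane("top",[f(222,82),f(622,150),f(575,470),f(165,405)],41))
print("die",plane("top",[f(313,178)],60),"nip",plane("top",[f(510,208)],49))
print("vice/shelf: case corner", plane("top",[(207,165)],110), "red", plane("top",[(220,215),(220,295),(213,270),(227,270)],15))
s=observe(); from scipy.spatial.transform import Rotation as R
print(R.from_quat(s['tcp_rot']).as_matrix().round(3))
```

```text
cap top [[624.30389435 -93.21179639 236.        ]]
cap side [[626.9705855  -88.41734025 236.        ]] (array([624.42255347, -92.39595409, 228.77233392]), np.float64(1.6881263350469051))
bar [[ 682.08273839    5.8249795   110.        ]
 [ 658.1030689  -176.93124779  110.        ]] [670.09290365 -85.55313415 110.        ] 184.32271472155813
ang 7.475146594708119
bar side [[ 683.9389238     7.30455944  110.        ]
 [ 661.15286978 -168.00067033  110.        ]] [672.54589679 -80.34805545 110.        ] 176.77988527942904
[2.27860540e+01 1.75305230e+02 1.13686838e-13]
corner walls [[ 7.61862954e+02  3.53232760e-01  4.10000000e+01]
 [ 7.34744518e+02 -1.91360069e+02  4.10000000e+01]
 [ 5.81129263e+02 -1.72541146e+02  4.10000000e+01]
 [ 6.06833667e+02  2.24381922e+01  4.10000000e+01]]
die [[713.86037727 -45.6414376   60.        ]] nip [[ 704.06849795 -138.37781101   49.        ]]
vice/shelf: case corner [[656.69831924 116.25332676 110.        ]] red [[547.32061676 102.53885709  15.        ]
 [355.45481712  96.0209422   15.        ]
 [414.74789049 114.79854594  15.        ]
 [415.56753316  81.22330748  15.        ]]
[[-0.892  0.453 -0.001]
 [ 0.453  0.892 -0.001]
 [ 0.    -0.002 -1.   ]]
```

The two views agree:
- **Can axis:** about (625,-92). Its offset from the bar is 45 mm, against 45.5 mm from the description.
- **Caddy centre:** about (671,-85), with yaw -7.5°.

I'll grip the cap with the jaws closing along the bar, above everything else. First move is to a point above the can.

Call:
{"fn": "move_arm", "kwargs": {"translation": [[0.4,-0.8,0.2],[0.4,-0.8,0.2],[0.4,-0.8,0.2],[0.4,-0.8,0.2],[0.4,-0.8,0.2],[0.4,-0.8,0.2],[0.4,-0.8,0.2],[0.4,-0.8,0.2]], "twist": [[0,0,0.25],[0,0,0.25],[0,0,0.25],[0,0,0.25],[0,0,0.25],[0,0,0.25],[0,0,0.25],[0,0,0.25]], "hand": [0,0,0,0,0,0,0,0]}}

```text
t: 0.9
tcp_pos: [431.8, 213.2, 328.5]
tcp_rot: [0.147, 0.989, -0.0, -0.0]
ft_force: [0.7, 0.6, 0.2]
grip_width: 85.2
```

Call:
{"fn": "move_arm", "kwargs": {"translation": [[0.4,-0.8,0],[0.4,-0.8,0],[0.4,-0.8,0],[0.4,-0.8,0],[0.5,-0.8,0],[0.5,-0.7,0],[0.6,-0.7,0],[0.3,-0.3,0]], "twist": [[0,0,0.25],[0,0,0.25],[0,0,0.25],[0,0,0.25],[0,0,0.25],[0,0,0.25],[0,0,0.25],[0,0,0.15]], "hand": [0,0,0,0,0,0,0,0]}}

```text
t: 1.7
tcp_pos: [608.4, -73.5, 327.5]
tcp_rot: [0.066, 0.998, -0.001, 0.0]
ft_force: [0.1, 0.7, 0.2]
grip_width: 85.3
```

Call:
{"fn": "move_arm", "kwargs": {"translation": [[0,0,0],[0,0,0]], "twist": [[0,0,0],[0,0,0]], "hand": [0,0]}}

```text
t: 1.9
tcp_pos: [606.0, -69.9, 327.4]
tcp_rot: [0.065, 0.998, 0.0, -0.001]
ft_force: [-0.6, -0.3, 0.1]
grip_width: 85.6
```

```bash
cat >> h.py <<'E'
from scipy.spatial.transform import Rotation as R
def st():
    s=observe(); m=R.from_quat(s['tcp_rot']).as_matrix()
    print(round(s['t'],2),"tcp",s['tcp_pos'].round(1),"jaw deg",round(np.degrees(np.arctan2(m[1,1],m[0,1])),2),"z",m[:,2].round(4),"F",s['ft_force'].round(1),"T",s['torque'].round(2),"w",round(s['grip_width'],1),"j",s['joints'].round(2))
E
python3 -c "
from h import *
st()
a=snap('top','t1');b=snap('side','s1')
crop(a,220,90,380,210,4,'t1c');crop(b,230,100,390,260,4,'s1c')"
```

```text
1.9 tcp [606.  -69.9 327.4] jaw deg 82.52 z [-2.e-03  8.e-04 -1.e+00] F [-0.6 -0.3  0.1] T [ 0.02 -0.04  0.05] w 85.6 j [-0.23  0.32  1.38  0.    1.45 -1.67]
```

View pics/t1c.png

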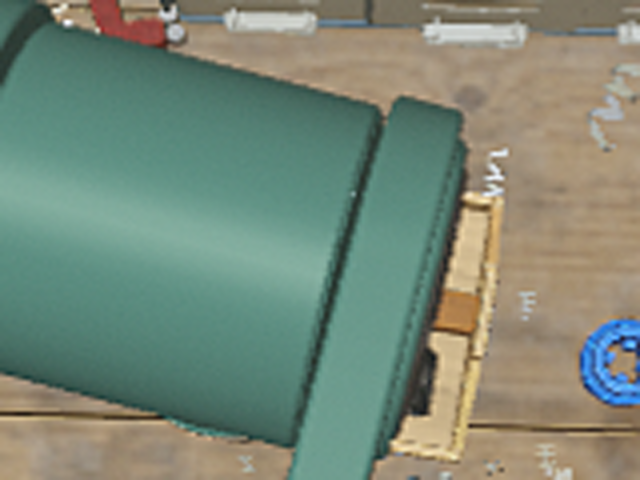

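View pics/s1c.png

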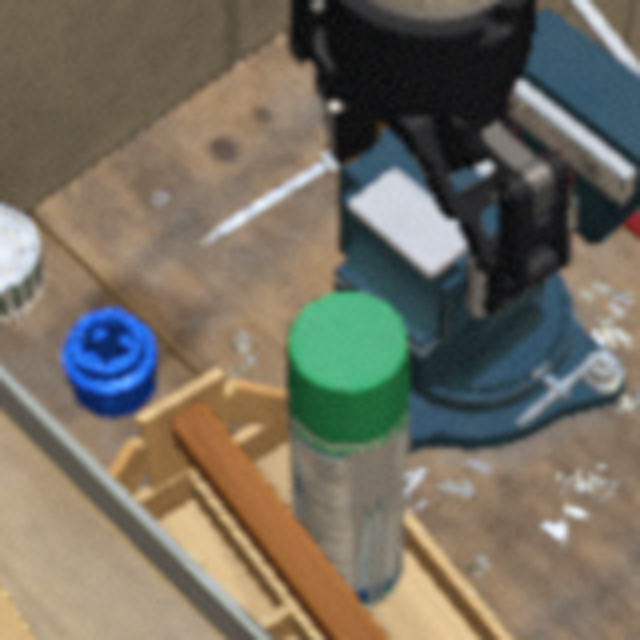

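The side view shows the gripper (right of the cap, about 325-560,100-320 in the crop) still short of the can's axis. My rows summed to about 20 mm less than intended. I'll shift by the remainder and then descend.

Call:
{"fn": "move_arm", "kwargs": {"translation": [[0.2,-0.2,0],[0.2,-0.24,0],[0,0,0],[0,0,-0.4],[0,0,-0.4],[0,0,0]], "twist": [[0,0,0],[0,0,0],[0,0,0],[0,0,0],[0,0,0],[0,0,0]], "hand": [0,0,0,0,0,0]}}

```text
t: 2.6
tcp_pos: [624.8, -91.7, 285.4]
tcp_rot: [0.065, 0.998, 0.001, -0.003]
ft_force: [-0.4, -0.3, -0.7]
grip_width: 85.8
```

```bash
python3 -c "
from h import *
st()
b=snap('side','s2')
crop(b,230,100,390,260,4,'s2c')"
```

```text
2.6 tcp [624.8 -91.7 285.4] jaw deg 82.57 z [-0.0056  0.0014 -1.    ] F [-0.4 -0.3 -0.7] T [-0.01  0.   -0.02] w 85.8 j [-0.25  0.38  1.39 -0.    1.38 -1.7 ]
```

View pics/s2c.png

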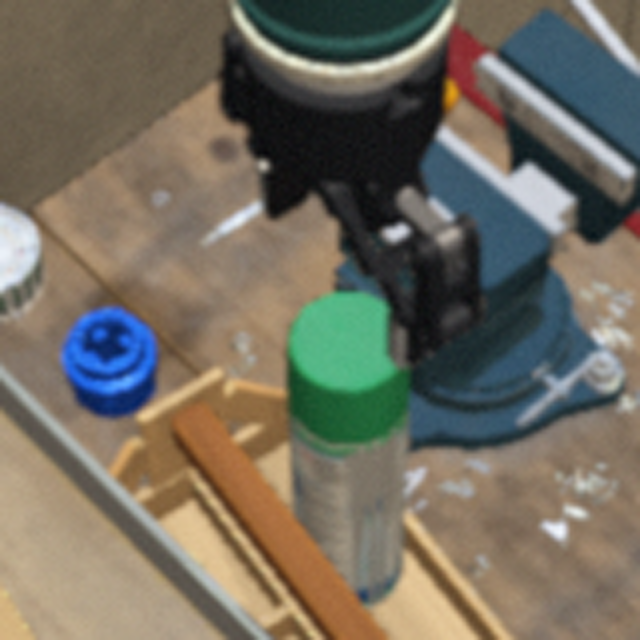

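```bash
python3 -c "
from h import *
u=np.array([np.cos(np.radians(82.5)),np.sin(np.radians(82.5)),0])
P=np.array([624.8,-91.7,281])
for q in (P,P+u*42,P-u*42,P+u*57): print(q.round(),(proj('side',q)-[230,100])*4)
print((proj('side',[624.8,-91.7,236])-[230,100])*4)"
```

```text
[625. -92. 281.] [[344.57497886 275.57418455]]
[630. -50. 281.] [[403.83332398 344.11727743]]
[ 619. -133.  281.] [[287.76420313 209.89236538]]
[632. -35. 281.] [[425.60572008 369.30910367]]
[[344.9017557  332.94241115]]
```

Finger and cap project where expected, within about 4 mm. I'll take a small correction towards the side-view estimate, descend and grip.

Call:
{"fn": "move_arm", "kwargs": {"translation": [[0.02,0.04,-0.3],[0,0,-0.4],[0,0,-0.4],[0,0,-0.4],[0,0,-0.16],[0,0,0],[0,0,0]], "twist": [[0,0,0],[0,0,0],[0,0,0],[0,0,0],[0,0,0],[0,0,0],[0,0,0]], "hand": [0,0,0,0,0,0,0]}}

```text
t: 3.35
tcp_pos: [628.5, -90.2, 206.6]
tcp_rot: [0.065, 0.998, -0.0, 0.001]
ft_force: [0.1, -0.4, -0.6]
grip_width: 85.4
```

Call:
{"fn": "move_arm", "kwargs": {"translation": [[0,0,0],[0,0,0],[0,0,0],[0,0,0],[0,0,0],[0,0,0],[0,0,0],[0,0,0]], "twist": [[0,0,0],[0,0,0],[0,0,0],[0,0,0],[0,0,0],[0,0,0],[0,0,0],[0,0,0]], "hand": [30,60,80,100,120,140,160,160]}}

```text
t: 4.15
tcp_pos: [628.2, -90.4, 206.3]
tcp_rot: [0.065, 0.998, -0.0, 0.001]
ft_force: [-0.1, -1.2, 6.2]
grip_width: 55.7
```

```bash
python3 -c "
from h import *
st()
b=snap('side','s3')
crop(b,230,100,390,260,4,'s3c')"
```

```text
4.15 tcp [628.2 -90.4 206.3] jaw deg 82.59 z [ 0.0017 -0.001  -1.    ] F [-0.1 -1.2  6.2] T [-0.2   0.19  0.04] w 55.7 j [-0.25  0.44  1.48 -0.    1.21 -1.69]
```

View pics/s3c.png

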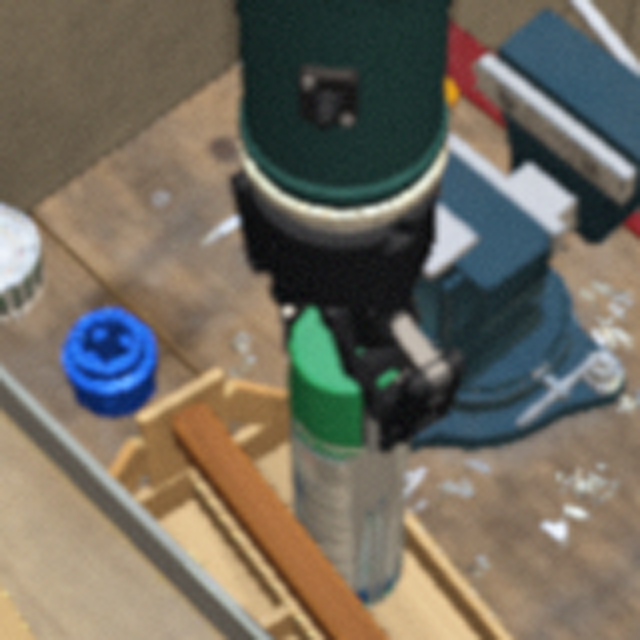

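The cap is held (55.7 mm) between the pads, fingers clear above the bar. Lifting straight up.

Call:
{"fn": "move_arm", "kwargs": {"translation": [[0,0,0.1],[0,0,0.2],[0,0,0.3],[0,0,0.3],[0,0,0.3],[0,0,0.3],[0,0,0.3],[0,0,0.2]], "twist": [[0,0,0],[0,0,0],[0,0,0],[0,0,0],[0,0,0],[0,0,0],[0,0,0],[0,0,0]], "hand": [200,200,200,200,200,200,200,200]}}

```text
t: 5.0
tcp_pos: [627.6, -89.9, 306.7]
tcp_rot: [0.065, 0.998, -0.0, 0.0]
ft_force: [-0.5, -1.3, -1.6]
grip_width: 55.3
```

```bash
python3 -c "
from h import *
st()
b=snap('side','s4')
crop(b,230,60,390,260,3,'s4c')"
```

```text
5.0 tcp [627.6 -89.9 306.7] jaw deg 82.58 z [ 5.e-04 -1.e-04 -1.e+00] F [-0.5 -1.3 -1.6] T [-0.03 -0.05 -0.03] w 55.3 j [-0.25  0.36  1.35  0.    1.42 -1.69]
```

View pics/s4c.png

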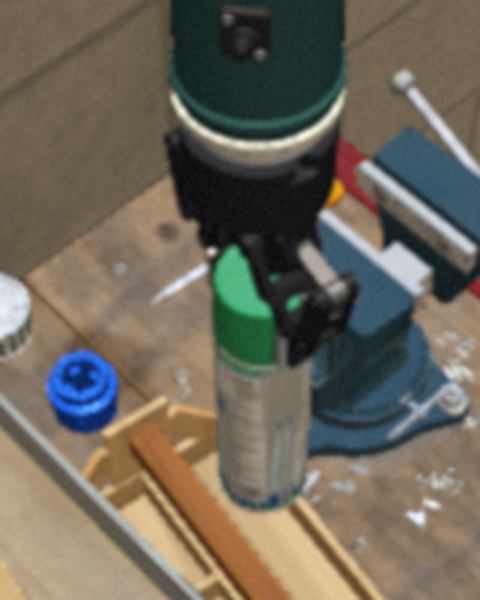

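The can is out and hanging upright, caddy undisturbed. Going higher, above the vice, then over to the open patch at (460,10).

Call:
{"fn": "move_arm", "kwargs": {"translation": [[0,0,0.3],[0,0,0.4],[0,0,0.4],[0,0,0.4],[0,0,0.3],[0,0,0],[0,0.2,0],[-0.2,0.3,0]], "twist": [[0,0,0],[0,0,0],[0,0,0],[0,0,0],[0,0,0],[0,0,0],[0,0,0],[0,0,0]], "hand": [200,200,200,200,200,200,200,200]}}

```text
t: 5.85
tcp_pos: [617.4, -64.6, 393.3]
tcp_rot: [0.065, 0.998, 0.0, -0.001]
ft_force: [-0.5, -0.2, -3.4]
grip_width: 54.9
```

Call:
{"fn": "move_arm", "kwargs": {"translation": [[-0.4,0.3,0],[-0.5,0.3,0],[-0.5,0.3,0],[-0.5,0.3,0],[-0.5,0.2,0],[-0.4,0.1,0],[-0.3,0,0],[0,0,0]], "twist": [[0,0,0],[0,0,0],[0,0,0],[0,0,0],[0,0,0],[0,0,0],[0,0,0],[0,0,0]], "hand": [200,200,200,200,200,200,200,200]}}

```text
t: 6.65
tcp_pos: [460.0, 10.8, 394.8]
tcp_rot: [0.064, 0.998, -0.0, -0.001]
ft_force: [0.4, -0.2, -2.1]
grip_width: 55.5
```

```bash
python3 -c "
from h import *
st()
b=snap('side','s5')
crop(b,250,40,510,300,3,'s5c');snap('top','t5')"
```

```text
6.65 tcp [460.   10.8 394.8] jaw deg 82.64 z [-1.9e-03  1.0e-04 -1.0e+00] F [ 0.4 -0.2 -2.1] T [-0.04 -0.02  0.02] w 55.5 j [-0.13  0.04  1.56 -0.    1.54 -1.57]
```

View pics/s5c.png

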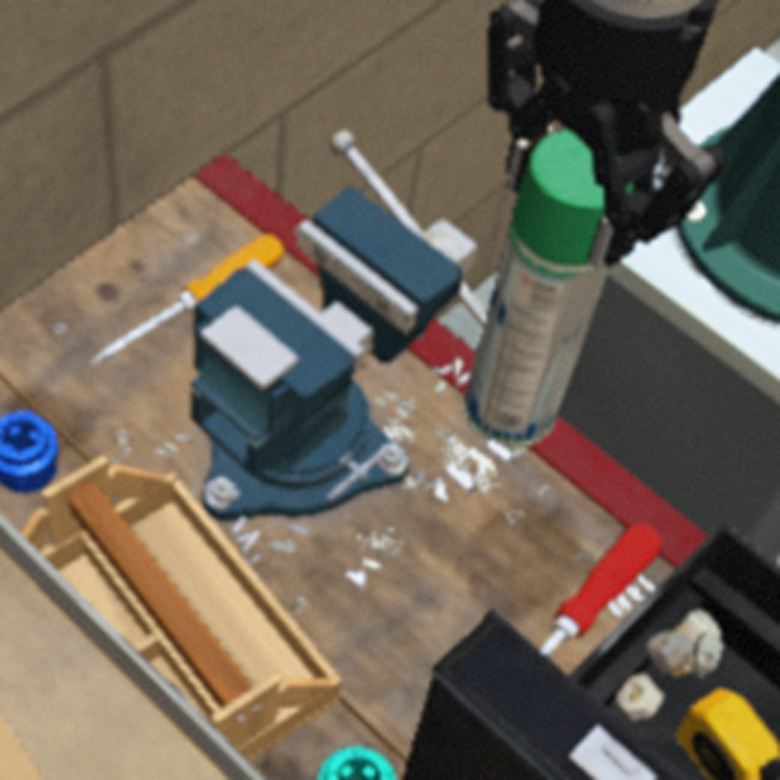

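View pics/t5.png

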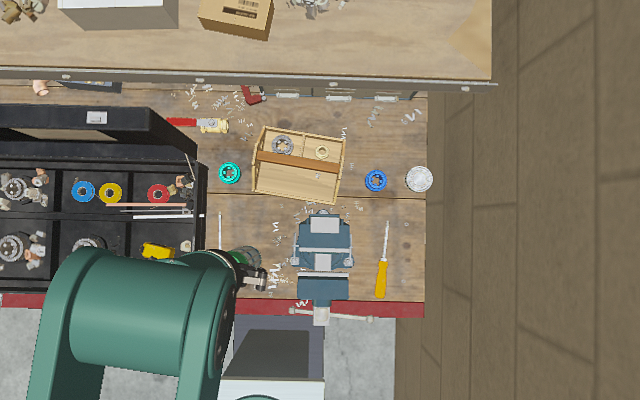

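```bash
python3 -c "
from h import *
p=proj('side',[[460,10.8,424.6],[460,10.8,199.6],[458,8.8,424.6],[458,8.8,199.6]]);print((p-[250,40])*3)"
```

```text
[[577.94610377 163.32580961]
 [504.8921328  409.55406924]
 [577.35986204 159.11656586]
 [504.56509902 405.75795577]]
```

The can hangs within about a degree of vertical (bottom centre seen at crop (512,415), predicted (505,410)). Next, lowering it to just above contact.

Call:
{"fn": "move_arm", "kwargs": {"translation": [[0,0,-0.3],[0,0,-0.5],[0,0,-0.6],[0,0,-0.6],[0,0,-0.6],[0,0,-0.6],[0,0,-0.4],[0,0,-0.2]], "twist": [[0,0,0],[0,0,0],[0,0,0],[0,0,0],[0,0,0],[0,0,0],[0,0,0],[0,0,0]], "hand": [200,200,200,200,200,200,200,200]}}

```text
t: 7.55
tcp_pos: [462.4, 9.8, 203.1]
tcp_rot: [0.065, 0.998, 0.0, -0.002]
ft_force: [0.3, 0.4, -2.7]
grip_width: 55.6
```

Call:
{"fn": "move_arm", "kwargs": {"translation": [[0,0,-0.04],[0,0,-0.02],[0,0,0]], "twist": [[0,0,0],[0,0,0],[0,0,0]], "hand": [200,200,200]}}

```text
t: 7.85
tcp_pos: [463.7, 9.8, 203.2]
tcp_rot: [0.065, 0.998, -0.0, 0.001]
ft_force: [0.9, 0.1, -1.7]
grip_width: 55.1
```

Call:
{"fn": "move_arm", "kwargs": {"translation": [[0,0,-0.02],[0,0,-0.02],[0,0,0]], "twist": [[0,0,0],[0,0,0],[0,0,0]], "hand": [200,200,200]}}

```text
t: 8.15
tcp_pos: [462.7, 9.9, 200.6]
tcp_rot: [0.065, 0.998, -0.0, 0.0]
ft_force: [-0.8, -0.1, -1.5]
grip_width: 55.4
```

```bash
python3 -c "
from h import *
st()
b=snap('side','s6')
crop(b,310,100,510,300,4,'s6c')"
```

```text
8.15 tcp [462.7   9.9 200.6] jaw deg 82.58 z [ 6.e-04 -2.e-04 -1.e+00] F [-0.8 -0.1 -1.5] T [-0.   -0.01 -0.01] w 55.4 j [-0.13  0.22  1.86 -0.    1.07 -1.57]
```

View pics/s6c.png

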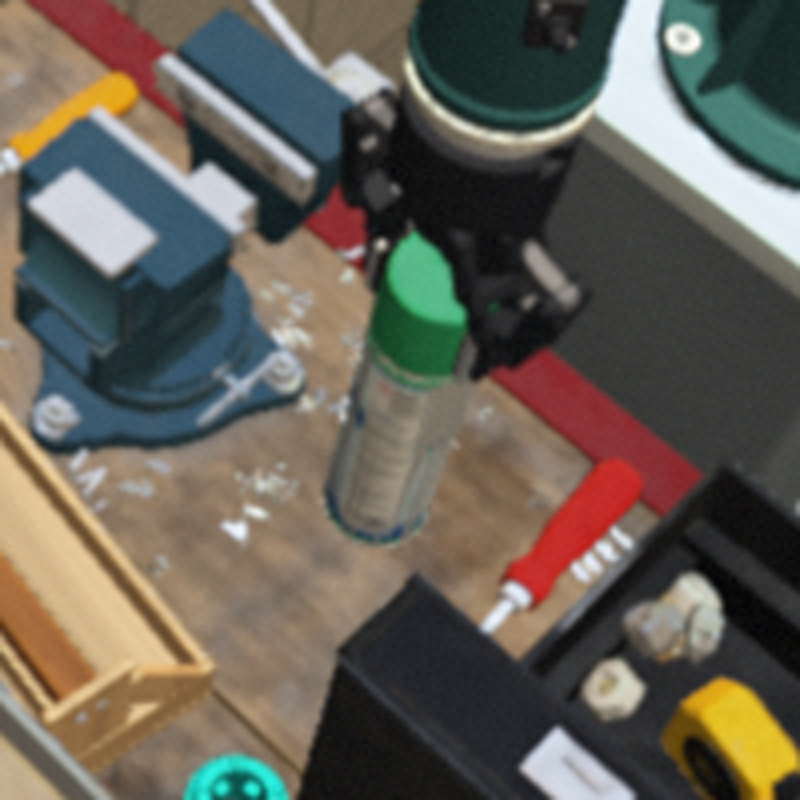

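The can hangs just above the bench over the open patch, clear of the vice and red screwdriver. Feeling down for contact.

Call:
{"fn": "move_arm", "kwargs": {"translation": [[0,0,-0.02],[0,0,-0.02],[0,0,-0.02],[0,0,0],[0,0,0]], "twist": [[0,0,0],[0,0,0],[0,0,0],[0,0,0],[0,0,0]], "hand": [200,200,200,200,200]}}

```text
t: 8.7
tcp_pos: [462.6, 10.0, 197.2]
tcp_rot: [0.065, 0.998, -0.0, -0.0]
ft_force: [-0.1, -0.0, -1.3]
grip_width: 55.4
```

Call:
{"fn": "move_arm", "kwargs": {"translation": [[0,0,-0.02],[0,0,-0.02],[0,0,0],[0,0,0]], "twist": [[0,0,0],[0,0,0],[0,0,0],[0,0,0]], "hand": [200,200,200,200]}}

```text
t: 9.1
tcp_pos: [462.7, 10.0, 195.3]
tcp_rot: [0.065, 0.998, -0.0, 0.0]
ft_force: [0.8, -1.0, -0.0]
grip_width: 55.7
```

Call:
{"fn": "move_arm", "kwargs": {"translation": [[0,0,-0.01],[0,0,-0.01],[0,0,0],[0,0,0]], "twist": [[0,0,0],[0,0,0],[0,0,0],[0,0,0]], "hand": [200,200,200,200]}}

```text
t: 9.5
tcp_pos: [463.3, 9.8, 195.2]
tcp_rot: [0.065, 0.998, -0.0, 0.001]
ft_force: [-1.5, -0.9, 7.2]
grip_width: 55.7
```

Contact at +7 N. Now releasing gently.

Call:
{"fn": "move_arm", "kwargs": {"translation": [[0,0,0],[0,0,0],[0,0,0],[0,0,0],[0,0,0],[0,0,0],[0,0,0],[0,0,0]], "twist": [[0,0,0],[0,0,0],[0,0,0],[0,0,0],[0,0,0],[0,0,0],[0,0,0],[0,0,0]], "hand": [80,70,60,50,30,0,0,0]}}

```text
t: 10.3
tcp_pos: [462.6, 10.0, 194.3]
tcp_rot: [0.065, 0.998, -0.0, -0.0]
ft_force: [0.3, -0.7, 1.0]
grip_width: 85.3
```

```bash
python3 -c "
from h import *
st()
b=snap('side','s7')
crop(b,310,100,510,300,4,'s7c')"
```

```text
10.3 tcp [462.6  10.  194.3] jaw deg 82.58 z [-0.e+00 -1.e-04 -1.e+00] F [ 0.3 -0.7  1. ] T [ 0.08 -0.01  0.01] w 85.3 j [-0.13  0.23  1.86 -0.    1.05 -1.57]
```

View pics/s7c.png

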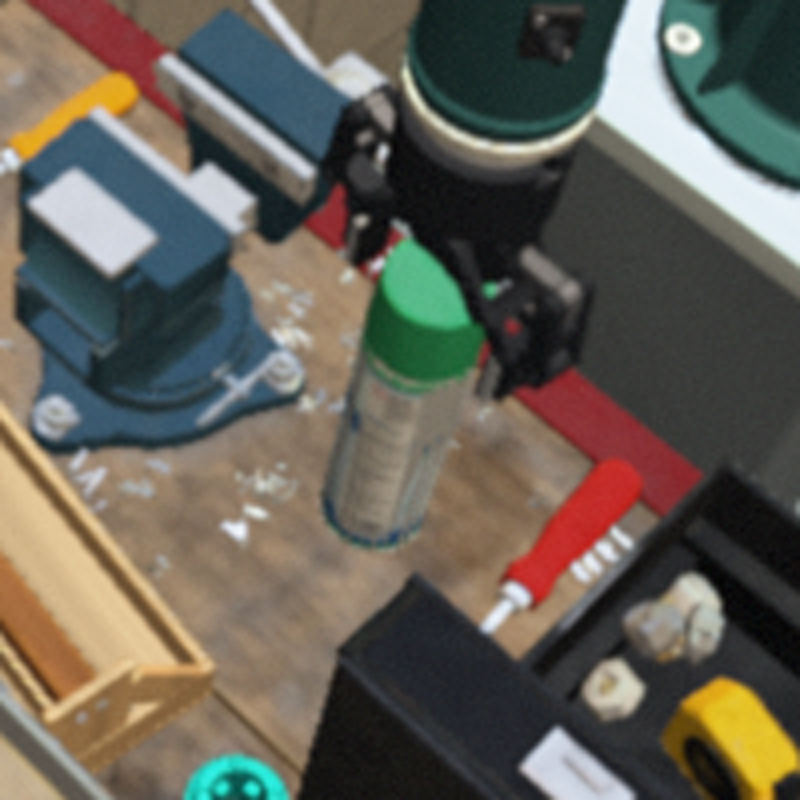

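The can stands on its own, with gaps on both sides. Backing straight up.

Call:
{"fn": "move_arm", "kwargs": {"translation": [[0,0,0.1],[0,0,0.2],[0,0,0.4],[0,0,0.5],[0,0,0.5],[0,0,0.5],[0,0,0.4],[0,0,0]], "twist": [[0,0,0],[0,0,0],[0,0,0],[0,0,0],[0,0,0],[0,0,0],[0,0,0],[0,0,0]], "hand": [0,0,0,0,0,0,0,0]}}

```text
t: 11.15
tcp_pos: [464.5, 9.8, 328.0]
tcp_rot: [0.065, 0.998, -0.0, 0.003]
ft_force: [-0.3, -0.3, -0.4]
grip_width: 85.5
```

```bash
python3 -c "
from h import *
st()
b=snap('side','s8')
a=snap('top','t8')
crop(b,240,180,380,300,5,'s8c');crop(a,220,110,370,220,5,'t8c')
cv2.imwrite('pics/s8d.png',cv2.resize(b[80:300,300:500],None,fx=2.5,fy=2.5))"
```

```text
11.15 tcp [464.5   9.8 328. ] jaw deg 82.59 z [ 0.0068 -0.001  -1.    ] F [-0.3 -0.3 -0.4] T [-0.04  0.    0.01] w 85.5 j [-0.13  0.09  1.67 -0.    1.37 -1.57]
```

View pics/s8c.png

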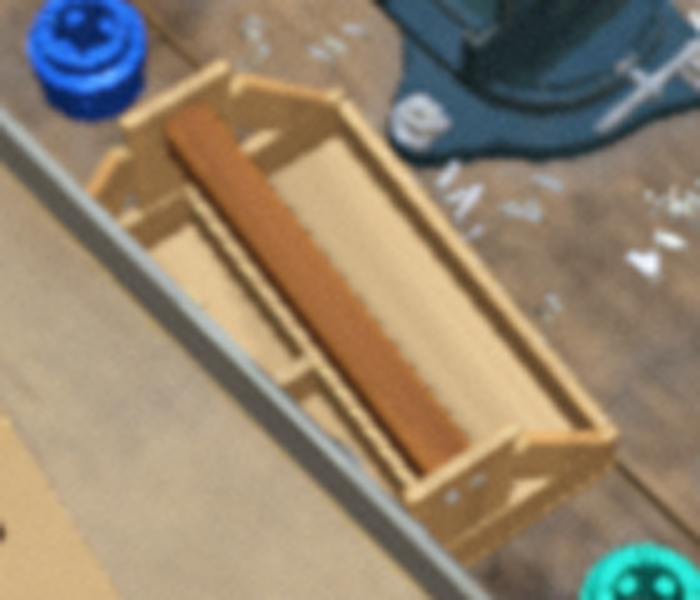

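View pics/t8c.png

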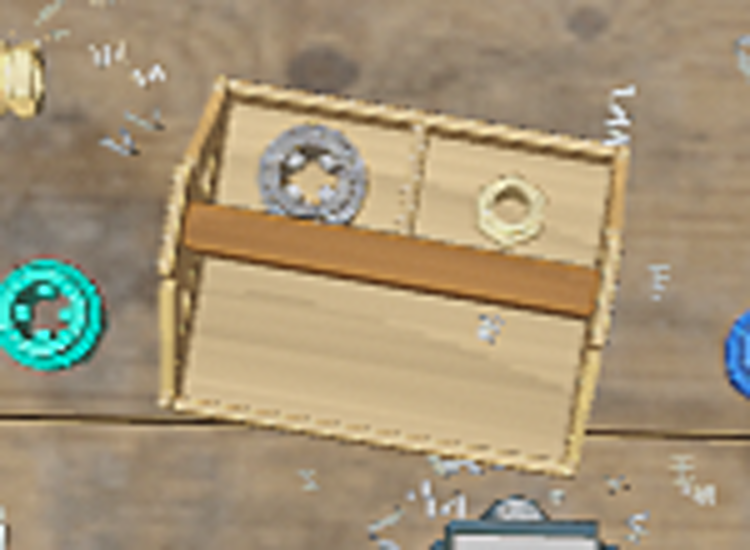

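View pics/s8d.png

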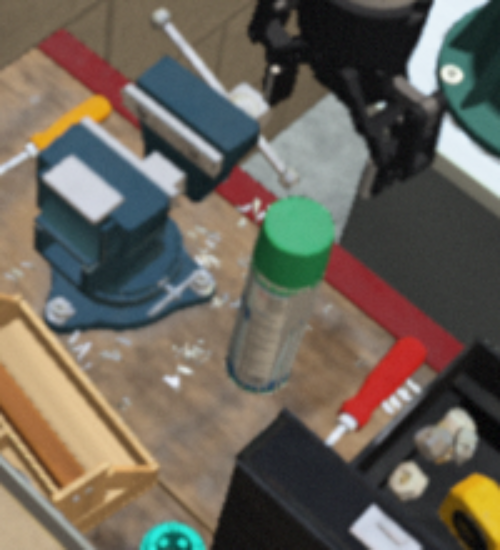

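The can stands free and upright on the bench. The caddy, die head and nipple are unmoved. Now refining the bar from both views.

```bash
python3 -c "
from h import *
f=lambda x,y:(x/5+220-.4,y/5+110-.4)
g=lambda x,y:(x/5+240-.4,y/5+180-.4)
print(plane('top',[f(187,225),f(597,293)],110), plane('side',[g(447,458),g(188,116)],110))
for a,b in ((f(187,225),g(447,458)),(f(597,293),g(188,116))): print(two(a,b))
t=plane('top',[f(187,225),f(597,293)],110).mean(0);print(t)
# panel tops: top corners
print('panel',plane('side',[g(520,430),g(412,495),g(225,65),g(125,128)],118))
"
```

```text
[[ 682.96490427    6.29758231  110.        ]
 [ 657.65534736 -176.94175291  110.        ]] [[ 685.2353289     7.04613602  110.        ]
 [ 659.03609984 -170.14485162  110.        ]]
(array([683.81325642,   6.37426917, 106.41824677]), np.float64(0.9925303202997383))
(array([ 657.32972296, -176.04374346,  101.06298433]), np.float64(3.9306349774388054))
[670.31012581 -85.3220853  110.        ]
panel [[ 660.25491844   19.83815907  118.        ]
 [ 707.04748717   11.11084748  118.        ]
 [ 635.31306754 -174.02407791  118.        ]
 [ 683.53759136 -179.16708034  118.        ]]
```

Call:
{"fn": "move_arm", "kwargs": {"translation": [[0.1,0,0],[0.2,0,0],[0.3,-0.1,0],[0.3,-0.1,0],[0.3,-0.1,0],[0.3,-0.1,0],[0.3,-0.1,0],[0.3,-0.1,0]], "twist": [[0,0,-1],[0,0,-1],[0,0,-1],[0,0,-1],[0,0,-1],[0,0,-1],[0,0,-1],[0,0,-1]], "hand": [0,0,0,0,0,0,0,0]}}

```text
t: 12.05
tcp_pos: [567.3, -20.1, 322.6]
tcp_rot: [0.404, 0.915, -0.0, -0.001]
ft_force: [-1.1, 0.3, 0.6]
grip_width: 85.2
```

Call:
{"fn": "move_arm", "kwargs": {"translation": [[0.3,-0.1,0],[0.3,-0.1,0],[0.3,-0.1,0],[0.3,-0.1,0],[0.3,-0.1,0],[0.3,-0.2,0],[0.2,-0.2,0],[0.1,-0.04,0]], "twist": [[0,0,-1],[0,0,-1],[0,0,-1],[0,0,-1],[0,0,-1],[0,0,-1],[0,0,-1],[0,0,-1]], "hand": [0,0,0,0,0,0,0,0]}}

```text
t: 12.85
tcp_pos: [672.7, -68.0, 322.0]
tcp_rot: [0.693, 0.721, -0.001, -0.001]
ft_force: [0.4, 0.6, -0.7]
grip_width: 85.3
```

Call:
{"fn": "move_arm", "kwargs": {"translation": [[0,0,-0.4],[0,0,-0.6],[0,0,-0.6],[0,0,-0.4],[0,0,0],[0,0,0]], "twist": [[0,0,-1],[0,0,-1],[0,0,0],[0,0,0],[0,0,0],[0,0,0]], "hand": [0,0,0,0,0,0]}}

```text
t: 13.45
tcp_pos: [672.0, -66.9, 223.4]
tcp_rot: [0.751, 0.66, -0.001, -0.001]
ft_force: [0.3, -0.2, -0.1]
grip_width: 85.5
```

```bash
python3 -c "
from h import *
st()
b=snap('side','s9')
crop(b,230,120,390,300,4,'s9c')
u=np.array([.991,-.134,0]);P=observe()['tcp_pos']-[0,0,4]
for k in (0,42,-42): print((proj('side',P+u*k)-[230,120])*4)
snap('top','t9')"
```

```text
13.45 tcp [672.  -66.9 223.4] jaw deg -7.42 z [-2.3e-03  5.0e-04 -1.0e+00] F [ 0.3 -0.2 -0.1] T [-0.04 -0.03 -0.02] w 85.5 j [-0.2   0.49  1.36 -0.    1.29 -0.07]
[[302.74961681 371.01343077]]
[[222.03249033 420.83163708]]
[[381.26490296 322.52628929]]
```

View pics/s9c.png

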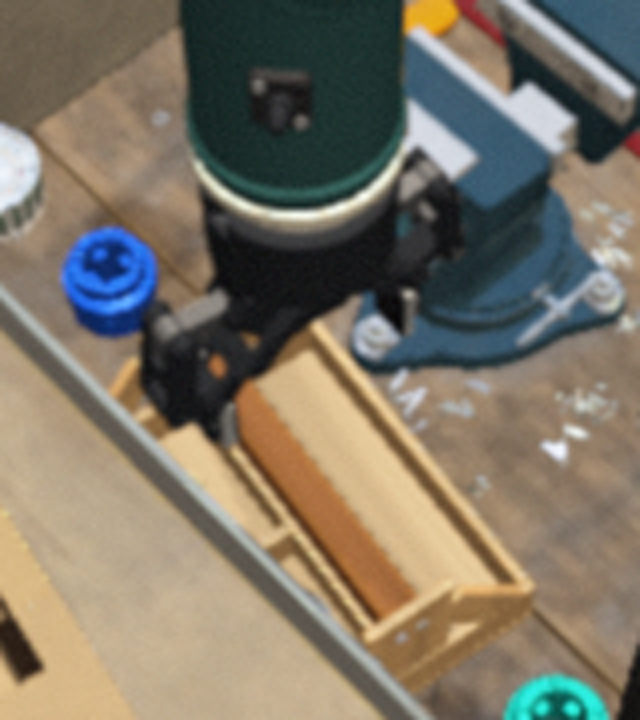

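The gripper hangs over the bar, jaws across it (-7.4°), the far finger at (190,370) on the far side. Lowering to bar height.

Call:
{"fn": "move_arm", "kwargs": {"translation": [[0.01,0,-0.3],[0.01,0,-0.5],[0,0,-0.5],[0,0,-0.4],[0,0,-0.3],[0,0,0],[0,0,0]], "twist": [[0,0,-0.05],[0,0,0],[0,0,0],[0,0,0],[0,0,0],[0,0,0],[0,0,0]], "hand": [0,0,0,0,0,0,0]}}

```text
t: 14.25
tcp_pos: [673.9, -67.1, 124.5]
tcp_rot: [0.753, 0.658, 0.0, 0.0]
ft_force: [-0.4, 0.6, 0.4]
grip_width: 85.4
```

Call:
{"fn": "move_arm", "kwargs": {"translation": [[0,0,-0.2],[0,0,-0.2],[0,0,-0.18],[0,0,0],[0,0,0]], "twist": [[0,0,0],[0,0,0],[0,0,0],[0,0,0],[0,0,0]], "hand": [0,0,0,0,0]}}

```text
t: 14.75
tcp_pos: [673.4, -67.0, 94.8]
tcp_rot: [0.753, 0.658, -0.0, -0.0]
ft_force: [0.4, 0.7, 1.0]
grip_width: 85.0
```

```bash
python3 -c "
from h import *
st()
b=snap('side','s10')
crop(b,230,120,390,300,4,'s10c')"
```

```text
14.75 tcp [673.4 -67.   94.8] jaw deg -7.67 z [-9.e-04  2.e-04 -1.e+00] F [0.4 0.7 1. ] T [-0.   -0.08  0.01] w 85.0 j [-0.2   0.62  1.48  0.    1.05 -0.07]
```

View pics/s10c.png

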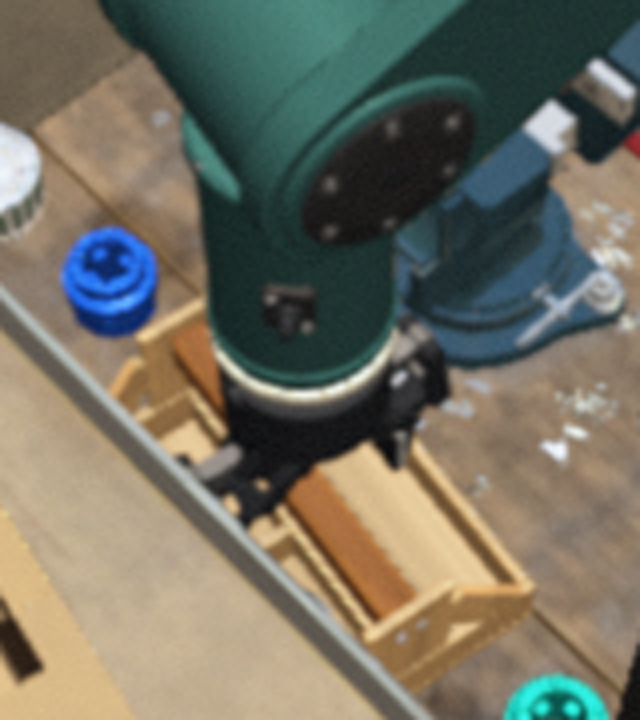

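The fingers straddle the bar without contact. Closing.

Call:
{"fn": "move_arm", "kwargs": {"translation": [[0,0,0],[0,0,0],[0,0,0],[0,0,0],[0,0,0],[0,0,0],[0,0,0],[0,0,0]], "twist": [[0,0,0],[0,0,0],[0,0,0],[0,0,0],[0,0,0],[0,0,0],[0,0,0],[0,0,0]], "hand": [60,100,130,150,170,190,220,255]}}

```text
t: 15.6
tcp_pos: [673.8, -67.1, 95.5]
tcp_rot: [0.753, 0.658, 0.0, 0.0]
ft_force: [-0.3, -0.6, 1.2]
grip_width: 21.3
```

Call:
{"fn": "move_arm", "kwargs": {"translation": [[0,0,0],[0,0,0],[0,0,0],[0,0,0]], "twist": [[0,0,0],[0,0,0],[0,0,0],[0,0,0]], "hand": [255,255,255,255]}}

```text
t: 16.0
tcp_pos: [673.8, -67.1, 95.5]
tcp_rot: [0.753, 0.658, 0.0, 0.0]
ft_force: [-0.4, 0.1, 4.7]
grip_width: 21.0
```

```bash
python3 -c "
from h import *
st()"
```

```text
16.0 tcp [673.8 -67.1  95.5] jaw deg -7.67 z [ 3.e-04 -1.e-04 -1.e+00] F [-0.4  0.1  4.7] T [ 0.03  0.1  -0.15] w 21.0 j [-0.2   0.62  1.48 -0.    1.05 -0.07]
```

The bar is held (21 mm; it is 22 mm thick). I'll lift 15 mm first and check the balance.

Call:
{"fn": "move_arm", "kwargs": {"translation": [[0,0,0.04],[0,0,0.06],[0,0,0.1],[0,0,0.1],[0,0,0],[0,0,0],[0,0,0]], "twist": [[0,0,0],[0,0,0],[0,0,0],[0,0,0],[0,0,0],[0,0,0],[0,0,0]], "hand": [255,255,255,255,255,255,255]}}

```text
t: 16.7
tcp_pos: [673.4, -67.0, 110.1]
tcp_rot: [0.753, 0.658, -0.0, -0.0]
ft_force: [-0.2, -0.6, -8.8]
grip_width: 21.2
```

```bash
python3 -c "
from h import *
for i in range(1): st()
b=snap('side','s11')
crop(b,230,120,390,300,4,'s11c');a=snap('top','t11');crop(a,220,110,370,220,5,'t11c')"
```

```text
16.7 tcp [673.4 -67.  110.1] jaw deg -7.66 z [-5.e-04  1.e-04 -1.e+00] F [-0.2 -0.6 -8.8] T [0.   0.23 0.  ] w 21.2 j [-0.2   0.6   1.47 -0.    1.08 -0.07]
```

View pics/s11c.png

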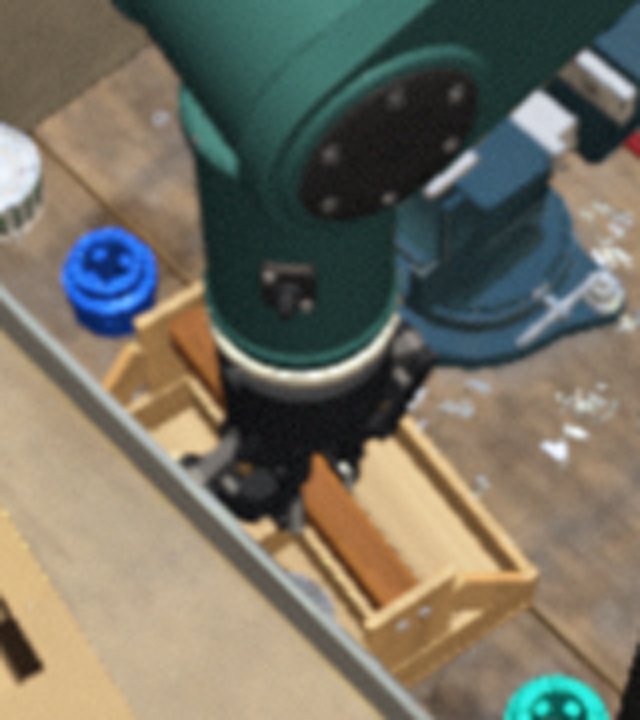

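View pics/t11c.png

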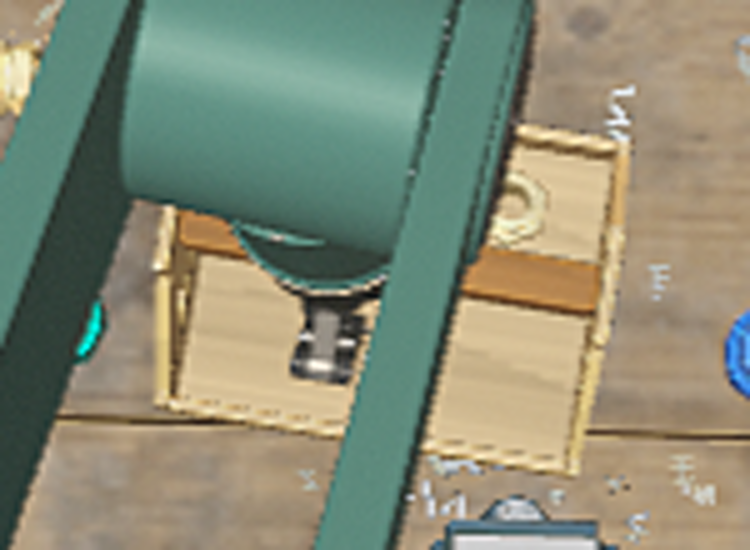

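Full weight is carried (-8.8 N) and the moment across the bar is about zero. The nipple and die head are visible in place. Lifting the rest to 100 mm slowly.

Call:
{"fn": "move_arm", "kwargs": {"translation": [[0,0,0.1],[0,0,0.2],[0,0,0.2],[0,0,0.2],[0,0,0.2],[0,0,0.2],[0,0,0.2],[0,0,0.1]], "twist": [[0,0,0],[0,0,0],[0,0,0],[0,0,0],[0,0,0],[0,0,0],[0,0,0],[0,0,0]], "hand": [255,255,255,255,255,255,255,255]}}

```text
t: 17.6
tcp_pos: [674.2, -67.2, 181.9]
tcp_rot: [0.753, 0.658, 0.001, 0.001]
ft_force: [1.6, -0.4, -8.3]
grip_width: 21.3
```

Call:
{"fn": "move_arm", "kwargs": {"translation": [[0,0,0.1],[0,0,0.1],[0,0,0.1],[0,0,0],[0,0,0],[0,0,0]], "twist": [[0,0,0],[0,0,0],[0,0,0],[0,0,0],[0,0,0],[0,0,0]], "hand": [255,255,255,255,255,255]}}

```text
t: 18.2
tcp_pos: [673.3, -67.0, 194.8]
tcp_rot: [0.753, 0.658, -0.0, -0.0]
ft_force: [0.5, -0.1, -9.1]
grip_width: 21.2
```

```bash
python3 -c "
from h import *
st()
b=snap('side','s12')
crop(b,230,100,390,280,4,'s12c');a=snap('top','t12');crop(a,210,100,370,220,5,'t12c')"
```

```text
18.2 tcp [673.3 -67.  194.8] jaw deg -7.67 z [-9.e-04  2.e-04 -1.e+00] F [ 0.5 -0.1 -9.1] T [ 0.04  0.25 -0.02] w 21.2 j [-0.2   0.51  1.39 -0.    1.24 -0.07]
```

View pics/s12c.png

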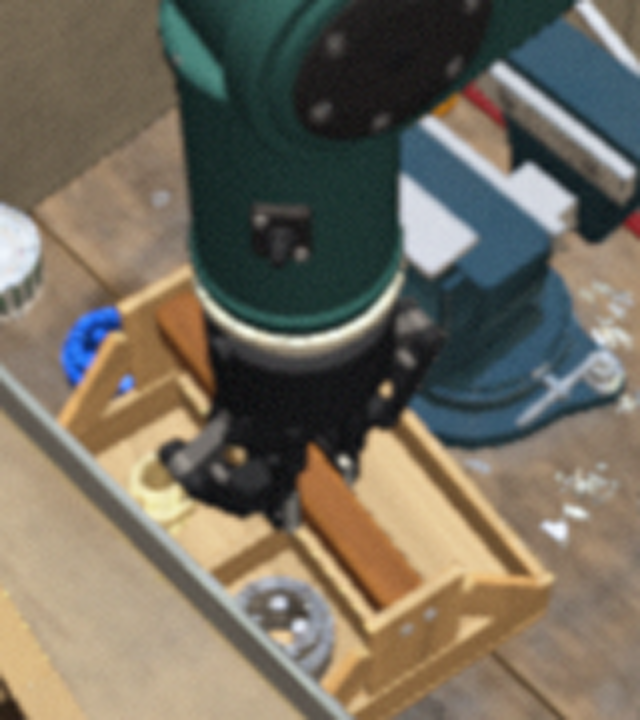

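View pics/t12c.png

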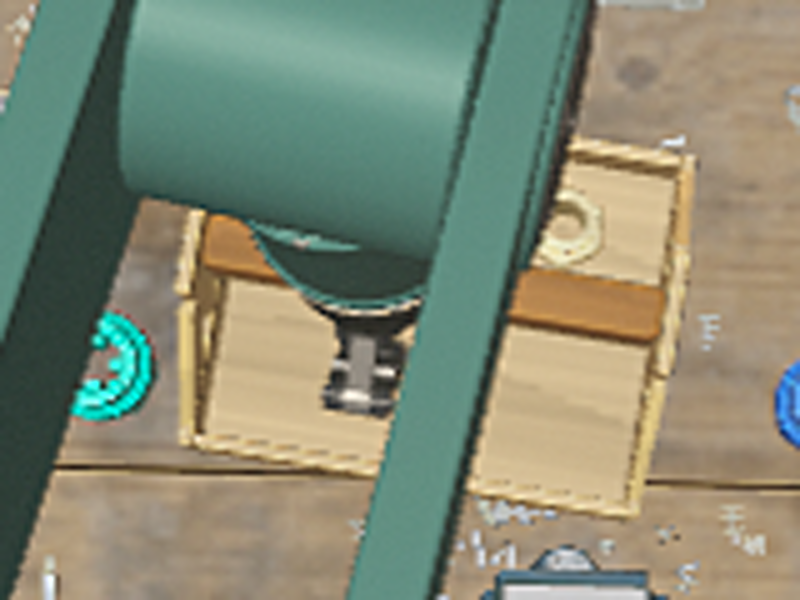

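View pics/s12.png

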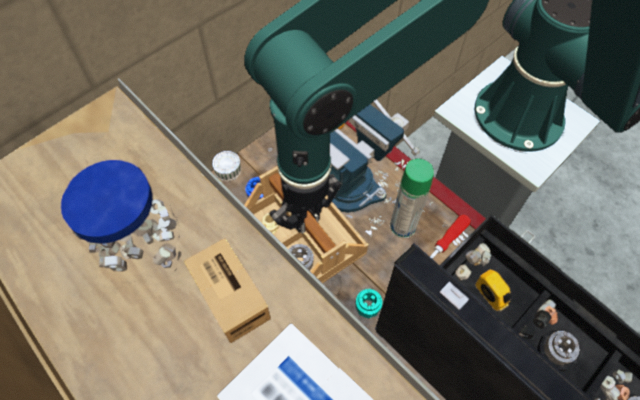

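```bash
python3 -c "
from h import *
g=lambda x,y:(x/5+240-.4,y/5+180-.4)
lab={'py panel':((520,430),118),'py panel far':((412,495),118),'corner':((613,435),41),'-y panel far':((125,128),118)}
for k,(p,z) in lab.items():
  P=plane('side',[g(*p)],z)+[0,0,99.3]; print(k,(proj('side',P)-[230,100]+.4)*4)
  print('  10mm more z', (proj('side',P+[0,0,10])-[230,100]+.4)*4)
f=lambda x,y:(x/5+220-.4,y/5+110-.4)
for n,p in (('+x-y',(622,150)),('-x-y',(575,470)),('-x+y',(165,405))):
  P=plane('top',[f(*p)],41)+[0,0,99.3]; print(n,(proj('top',P)-[210,100]+.4)*5)
"
```

```text
py panel [[466.11630711 569.96152753]]
  10mm more z [[467.24394841 559.44225696]]
py panel far [[371.18427274 625.84590272]]
  10mm more z [[371.36123286 615.74106254]]
corner [[546.36167699 582.51756089]]
  10mm more z [[548.1257753  573.03901405]]
-y panel far [[120.65754721 312.94435485]]
  10mm more z [[118.52334811 300.81687217]]
+x-y [[688.58085758 159.29254274]]
-x-y [[636.9615956  511.35981656]]
-x+y [[185.36613115 439.73894207]]
```

```bash
python3 -c "
from h import *
a=cv2.imread('pics/s8.png');b=cv2.imread('pics/s12.png')
A=cv2.resize(a[185:235,250:310],None,fx=6,fy=6,interpolation=cv2.INTER_CUBIC)
B=cv2.resize(b[160:210,240:300],None,fx=6,fy=6,interpolation=cv2.INTER_CUBIC)
A2=cv2.resize(a[255:305,315:375],None,fx=6,fy=6,interpolation=cv2.INTER_CUBIC)
B2=cv2.resize(b[230:280,315:375],None,fx=6,fy=6,interpolation=cv2.INTER_CUBIC)
cv2.imwrite('pics/cmp.png',np.vstack([np.hstack([A,B]),np.hstack([A2,B2])]))
"
```

```text
(no output)
```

View pics/cmp.png

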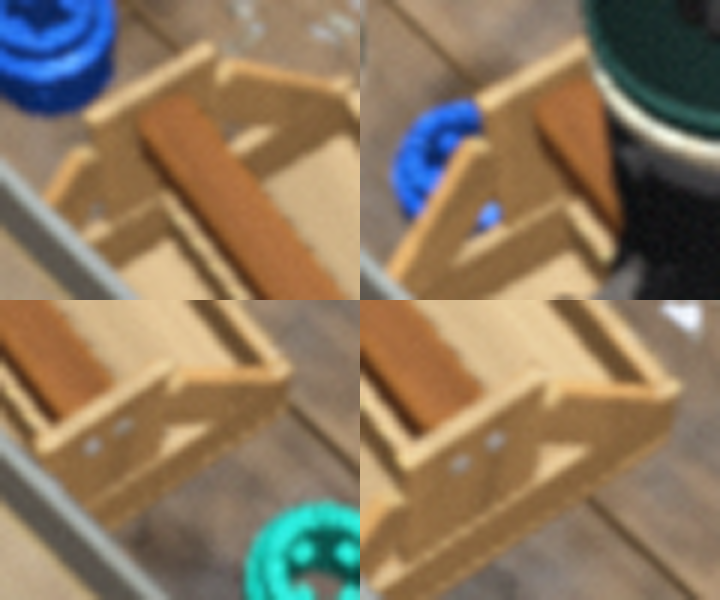

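```bash
python3 -c "
from h import *
from scipy.optimize import least_squares
q=lambda p,o:(p[0]/6+o[0]-.42,p[1]/6+o[1]-.42)
L=[((88,118),(250,185),(118,108),(240,160),118),((140,122),(250,185),(177,105),(240,160),110),((85,150),(250,185),(115,145),(240,160),85),
((38,150),(315,255),(43,165),(315,230),118),((170,65),(315,255),(185,72),(315,230),118),((288,70),(315,255),(320,87),(315,230),41)]
for a,oa,b,ob,z in L:
  P=plane('side',[q(a,oa)],z)[0];t=np.array(q(b,ob))
  d=least_squares(lambda v:(proj('side',P+[0,0,v[0]])[0]-t),[99]);print(P.round(),d.x.round(1),d.fun.round(1))
"
```

```text
[ 683. -181.  118.] [97.] [ 0.3 -0. ]
[ 668. -172.  110.] [101.5] [-0.3  0. ]
[ 681. -189.   85.] [98.7] [ 0.3 -0.1]
[710.  11. 118.] [99.5] [-0.5 -0. ]
[661.  19. 118.] [100.5] [-0. -0.]
[608.  26.  41.] [103.5] [-1.1 -0.2]
```

```bash
cat > fit.py <<'E'
from h import *
from scipy.optimize import least_squares
q=lambda p,o,k=6:(p[0]/k+o[0]-.42,p[1]/k+o[1]-.42)
L=[((88,118),(250,185),(118,108),(240,160),118),((140,122),(250,185),(177,105),(240,160),110),((85,150),(250,185),(115,145),(240,160),85),
((38,150),(315,255),(43,165),(315,230),118),((170,65),(315,255),(185,72),(315,230),118),((288,70),(315,255),(320,87),(315,230),41)]
P=np.array([plane('side',[q(a,oa)],z)[0] for a,oa,b,ob,z in L]);T=np.array([q(b,ob) for a,oa,b,ob,z in L])
f5=lambda x,y,ox,oy:(x/5+ox-.4,y/5+oy-.4)
Pt=np.array([plane('top',[f5(*p,220,110)],41)[0] for p in ((622,150),(575,470),(165,405))]);Tt=np.array([f5(*p,210,100) for p in ((690,158),(636,514),(184,440))])
C=np.array([673,-67,97.]);B=R.from_euler('z',-7.6,degrees=True)
def res(v):
  M=B*R.from_euler('xyz',v[:3],degrees=True)*B.inv();g=lambda X:M.apply(X-C)+C+[v[3],v[4],v[5]]
  return np.r_[(proj('side',g(P))-T).ravel(),(proj('top',g(Pt))-Tt).ravel()]
s=least_squares(res,[0,0,0,0,0,99]);cov=np.linalg.inv(s.jac.T@s.jac)*2*s.cost/(len(s.fun)-6)
print(s.x.round(2),np.sqrt(np.diag(cov)).round(2))
E
python3 fit.py
```

```text
[ 0.0000e+00  7.9000e-01  1.9000e-01 -2.0000e-02  5.9000e-01  1.0078e+02] [0.34 0.44 0.16 0.43 0.48 1.1 ]
```

Caddy tilt from both views is 0.0±0.3° along the bar and 0.8±0.4° across it, with a lift of 101±1 mm. I'll do one last hold to check it is steady.

Call:
{"fn": "move_arm", "kwargs": {"translation": [[0,0,0],[0,0,0],[0,0,0],[0,0,0],[0,0,0],[0,0,0],[0,0,0],[0,0,0]], "twist": [[0,0,0],[0,0,0],[0,0,0],[0,0,0],[0,0,0],[0,0,0],[0,0,0],[0,0,0]], "hand": [255,255,255,255,255,255,255,255]}}

```text
t: 19.1
tcp_pos: [673.6, -67.0, 195.3]
tcp_rot: [0.753, 0.658, -0.0, -0.0]
ft_force: [-0.2, -0.9, -9.0]
grip_width: 20.9
```

```bash
python3 -c "
from h import *
st()
b=snap('side','s13');o=cv2.imread('pics/s12.png')
d=cv2.absdiff(b,o).max(2)[150:300,230:440];print('diff',d.mean(),np.percentile(d,99))
g=blobs(b,(55,80,40),(82,255,255))[0];print(g)
print(r.sign_off())"
```

```text
19.1 tcp [673.6 -67.  195.3] jaw deg -7.67 z [-1.e-04  0.e+00 -1.e+00] F [-0.2 -0.9 -9. ] T [ 0.03  0.16 -0.09] w 20.9 j [-0.2   0.51  1.39  0.    1.24 -0.07]
diff 3.1725714285714286 14.0
[(array([417.4, 176.8]), array([401, 158,  33,  38, 931], dtype=int32))]
the job is handed in; nothing more can be done
None
```

I lifted the spray can out by its cap and stood it upright on the open bench at about (463, 10) mm. I then gripped the caddy's bar about 17 mm towards the die head, raised it straight up about 10 cm and handed the job in at about 19 s, still holding it.

**Last checks:**
- **Lift and level:** both camera views put the lift at 101 ± 1 mm. Tilt is about 0° along the bar and 0.8 ± 0.4° across it.
- **Grip:** the wrist reads -9.0 N, which matches the full loaded weight. The jaws read 20.9 mm on the 22 mm bar.
- **Steadiness:** the view barely changed over a 0.8 s hold.
- **Contents and surroundings:** the die head and nipple are in their bays, the can is standing, and the tin and screwdrivers were not touched.

**Where things disagreed:**
- The two cameras differed by up to about 5 mm on the can and 7 mm on one bar end, which was within the grasp clearance.
- My first approach stopped about 20 mm short because I added up the move rows wrongly. I corrected it before going down to the can.

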